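Clamp a freshly glued wheel in the lever press and start the timer

ROBOT

A 6-joint arm with a two-finger parallel gripper is mounted at the origin on the work surface. World frame = base frame: x ahead of the robot, y to its left, z up, the work surface at z = 0. Lengths are in m, angles in rad, forces in N, time in s.
With the tool pointing down it reaches from about 0.35 to 0.875 m from the base axis. Payload 4.2 kg.
Tool frame: the origin (TCP) lies on the front face of the gripper's body, between the roots of the fingers; the fingertips stand 70 mm ahead of it and the grasp point (between the pads) lies 51 mm ahead of it (ctrl.nose_length is the distance from the TCP to the fingertips, in m); z points along the fingers, y is the direction in which the jaws open and shut (so a half turn about z gives the same grasp; the last joint's range is limited). The gripper opens to 87 mm and grips with 3 to 60 N. Pads are 19 mm wide; open, the fingers measure 117 mm over their backs; the gripper's body (75 mm by 190 mm) begins 51 mm behind the grasp point.
Start: joints at [-0.925, 0.385, 0.008, 0, -1.194, -0.259], TCP at [0.236, -0.579, 0.292] pointing down, gripper open.
Joint ranges: [-3.14, 3.14], [-1.21, 2.06], [-1.07, 1.41], [-3.16, 2.05], [-2.99, -0.16], [-3.1, 3.1]. Speed limits (rad/s): [2.79, 2.79, 3.14, 3.14, 3.14, 3.14].

INTERFACE

Orientations are given as a rotation vector (axis times angle).
In Python, from workcell import ctrl gives the robot as it stands. The module is installed in compiled form; this text tells all that it offers.
- The arm moves only by the shell command python3 -m handwheel 'ROWS' [FORCE]. ROWS is JSON, a list of rows, each an object with "offset": the shift along the tool's x, y, z in units of 50 mm (1.0 is 50 mm), a list of three; "turn": the turn about the tool's z in units of 8 degrees (1.0 is 8 degrees); "grip": the opening, from 0 (shut) to 1 (fully open). In form: [{"offset": [tx, ty, tz], "turn": turn, "grip": grip}, ...]. A call has 1 to 5 rows; each row shifts and turns the commanded pose from where the row before left it, along the tool's axes as they then stand; what a row does not reach is not made up. A row lasts 1/10 s, in which the tool goes at most 50 mm and 8.59 degrees, less where a joint would pass 70% of its speed; a pose out of reach is approached as far as the arm can. A call is refused whole if a number of a shift passes 1 or a number of a turn 1, either way. A call with a gripper value outside its range is refused whole. The fingers move at their own pace and stop on an object; FORCE is the grip in N (left out, the last holds). Time passes only in rows, so rows that do not move let the fingers close. It gives the time, the measured TCP pose, the force and the opening at its end, in the units of the state.
- ctrl.observe(): the state, without advancing time (a new reading comes with each control period).
- ctrl.read_camera(name): name is "side" or "top"; returns a dict with "frame" (384x512x3 uint8, red, green, blue), "depth" (384x512 float32, m along the optical axis (not along the pixel's ray), 0 where there is no reading), "camera_matrix" (3x3 intrinsics, pixels), "D" ([k1, k2, p1, p2, k3] as OpenCV has them; the pictures are not rectified), "rvec" (rotation vector, rad) and "tvec" (3), from world to camera coordinates, as OpenCV has them. Camera axes: x right, y down, z forward; pixel columns grow to the right and rows downward; lengths in m; the calibration is good to about 2 mm. A picture is of the moment at which its call begins.
- ctrl.job_done(): hands the job in, once; it reports no verdict.
Trained networks look in a picture, given as the dict that the camera call returned (one of the last four; its "shot" number tells which), for a name from the list of things; names that differ only in an ending like _2 or _b are one class to them, and where a whole thing is asked for, a point or a joint stands for the part that bears it (a point fixed in the world has none). Each returns a list of dicts, best first, with "conf" (0 to 1); they miss things now and then, are a little off and sometimes report something else, mostly with a low value. They report only what shows in the picture. A call takes as long as a camera call. They do not tell look-alikes from the thing itself.
- ctrl.outline_of(name, picture): "pixels" (384x512 bool, what is visible of it) and "point" ([column, row] in pixels, amid what is visible of it).
The state is a dict: "time": time; "joints": joint angles; "qvel": joint speeds; "joint_torque": joint torques, N m; "eef_pos": TCP position; "ee_rot": TCP orientation; "wrist_force": force on the tool from outside, world axes, zero at the start; "torque": the same for the moment, N m; "opening": finger opening in m.
Only numpy, scipy, OpenCV 4.12 (cv2) and the standard library are available. Lean on these libraries where they do the work, as an engineer would, in place of code of your own. Each camera call takes 0.05 s, during which the arm holds its last target. There are 200 camera calls.

TASK

Lay the cardboard wheel with the wooden block flat on the press's round pad, block up and centred, and let go of it. Then press the sprung lever down until its catch holds it by itself with the foot clamping the block, and only after that press the timer's button fully down and let it come back. Leave everything else on the table where it stands.

Things in the scene. Friction and masses are not known exactly. Their poses are not given: they have to be found in the camera images.
- press: the grey gluing press, fixed. Origin on the table below the round pad's centre, z up. Base plate 300 x 130 mm, 12 mm thick, from 80 mm at -x (front) to 220 mm at +x. Hinge cheeks 102 mm high at x 158 to 202 mm. A catch post with a sprung bolt, 110 mm high, at x 59 to 91 mm, y 46 to 64 mm
- pad_center (a point): centre of the top of the round black rubber pad (90 mm across, 15 mm above the table) where the work is laid. Axes as the press
- press_hinge (a point): the middle of the lever's hinge axis, 85 mm above the table, 180 mm to the press's +x of the pad centre. The hinge axis runs along the press's y
- press_arm (a joint): lever angle, rad. 0: sprung up, 1.25 rad above level, clear of the pad; grows as it swings forward and down (to the press's -x); 1.25 level, 1.285 stop. Pressed past about 1.26 the catch snaps over it and, let go, it stays at about 1.24; let go earlier, it springs back up. Needs about 2 N at the knob when raised, 10 to 12 N at the end
- foot (a point): centre of the underside of the lever's round sprung foot, 36 mm across, under the lever 180 mm from the hinge. It comes down on the middle of the pad and gives about 5 mm (6 N) on the wheel's block when the lever is latched
- knob_grip (a point): centre of the black round knob on the lever's end, 240 mm from the hinge: a cylinder 28 mm across, its axis along the press's y, 40 mm long, on a bar 22 mm wide and 20 mm deep. Raised: at the press's x = +104 mm, 313 mm up; latched: x = -60 mm, 85 mm up. Press it from above, or pinch its flat ends, 40 mm apart, and swing it round the hinge
- wheel: the loose cardboard wheel with a wooden block on it, lying flat: disc 80 mm across, 8 mm thick; the block in its middle is 44 mm along its x, 20 mm along its y and 30 mm tall (top 38 mm above the wheel's underside). Origin at the centre of its underside, z up. About 60 g
- timer: the white timer box, 90 (x) x 70 (y) x 40 mm, fixed to the table, with a round push button in the middle of its top. Origin at the centre of its underside
- button_top (a point): centre of the top of the timer's button cap, 62 mm above the table when out; cap 28 mm across in a ring 44 mm across
- button (a joint): travel of the timer's button, m: 0 out, 0.006 fully pressed (5 N); it springs back when let go
- glue_bottle: bystander, to be left alone: a round white squeeze bottle with a cap, 54 mm across and 150 mm tall, standing. Loose; origin at the centre of its underside
- disc_stack: bystander, to be left alone: a stack of six bare cardboard discs with no block on top, 69 mm across, 48 mm tall. Loose; origin at the centre of its underside
- plain_disc: bystander, to be left alone: a single bare cardboard disc without a block, 80 mm across, 8 mm thick. Loose; origin at the centre of its underside
- tape_roll: bystander, to be left alone: a paper tape roll lying flat, 80 mm across, 20 mm tall. Loose; origin at the centre of its underside
- pencil_cup: bystander, to be left alone: a steel cup 72 mm across, 90 mm tall, with pencils up to 160 mm above the table. Loose; origin at the centre of its underside
- scissors: bystander, to be left alone: a pair of scissors lying flat, about 185 x 72 mm, 12 mm tall, blades along its +x. Loose; origin at about its middle, near the pivot, on the table
- glue_stick: bystander, to be left alone: a white glue stick standing upright, 26 mm across, 95 mm tall. Loose; origin at the centre of its underside
There are look-alikes about, which are no part of the job. Leave any green or purple look-alike of the timer alone.

How it is judged:
By the outcome, as a careful person would: the job done as asked, in the order asked, and still so for the second after the job is handed in, with the robot touching nothing.
It also fails if it takes over 72 s, if anything falls off the work surface, if the arm or the gripper's body presses on something with over 40 N, if the wrist force passes 120 N, or if a joint passes its speed limit or range.

## Working session

There is one attempt and no reset: what is moved stays moved. The work goes in short steps, Python scripts to look and compute and a shell command to move; the robot and the scene stay as the last step left them, time stands still between calls to the robot, and variables do not carry over. Pictures are saved under pics/ and viewed, about 8 in all and at most 12, crops included, and the job is handed in when it is done.

```bash
mkdir -p pics; cat > h.py <<'E'
import numpy as np, cv2
from workcell import ctrl
def world(p, uv=None, mask=None):
    K=np.array(p["camera_matrix"],float);D=np.array(p["D"],float)
    R=cv2.Rodrigues(np.array(p["rvec"],float))[0];t=np.array(p["tvec"],float).ravel()
    if mask is not None:
        v,u=np.nonzero(mask&(p["depth"]>0)); 
    else:
        uv=np.atleast_2d(uv);u,v=uv[:,0],uv[:,1]
    z=p["depth"][v.astype(int),u.astype(int)].astype(float)
    n=cv2.undistortPoints(np.stack([u,v],1).astype(float).reshape(-1,1,2),K,D).reshape(-1,2)
    c=np.c_[n*z[:,None],z]
    return (c-t)@R
def save(p,name,crop=None,s=1):
    im=p["frame"][:,:,::-1]
    if crop: a,b,c,d=crop; im=im[b:d,a:c]
    cv2.imwrite(name,cv2.resize(im,None,fx=s,fy=s,interpolation=cv2.INTER_CUBIC))
E
python3 - <<'E'
from h import *
ps={n:ctrl.read_camera(n) for n in("top","side")}
im=[]
for n,p in ps.items():
    save(p,f"pics/{n}0.png",s=1.5)
    for k in["press","wheel","timer","pad_center","button_top","knob_grip","glue_bottle","disc_stack","plain_disc","pencil_cup","tape_roll","glue_stick","scissors"]:
        try:r=ctrl.outline_of(k,p)
        except Exception as e: print(k,e);continue
        for d in r[:4]:
            w=world(p,mask=d["pixels"])
            if len(w)==0: continue
            print(n,k,round(d["conf"],2),np.round(d["point"]),len(w),"med",np.round(np.median(w,0),3),"lo",np.round(np.percentile(w,2,0),3),"hi",np.round(np.percentile(w,98,0),3))
s=ctrl.observe();print(s)
E
```

```text
top press 0.66 [247. 186.] 2353 med [0.604 0.009 0.014] lo [ 0.461 -0.054  0.001] hi [0.749 0.072 0.324]
top wheel 0.75 [199. 227.] 310 med [0.455 0.219 0.01 ] lo [ 0.422  0.186 -0.002] hi [0.494 0.257 0.041]
top timer 0.78 [288. 213.] 377 med [ 0.504 -0.142  0.042] lo [ 0.464 -0.18   0.029] hi [ 0.548 -0.105  0.067]
top timer 0.68 [367. 248.] 361 med [ 0.35  -0.45   0.043] lo [ 0.307 -0.487  0.026] hi [ 0.39  -0.42   0.065]
top timer 0.59 [318. 182.] 400 med [ 0.615 -0.275  0.041] lo [ 0.573 -0.311  0.012] hi [ 0.661 -0.243  0.066]
top pad_center 0.83 [249. 188.] 2335 med [0.604 0.01  0.014] lo [ 0.461 -0.053  0.001] hi [0.749 0.073 0.324]
top knob_grip 0.49 [247. 163.] 178 med [0.641 0.012 0.312] lo [ 0.619 -0.009  0.013] hi [0.723 0.029 0.332]
top glue_bottle 0.67 [190. 183.] 205 med [0.613 0.242 0.1  ] lo [0.594 0.223 0.003] hi [0.645 0.273 0.155]
top disc_stack 0.82 [318. 234.] 260 med [ 0.413 -0.254  0.047] lo [ 0.382 -0.286  0.004] hi [ 0.448 -0.223  0.056]
top plain_disc 0.83 [361. 178.] 247 med [ 0.646 -0.444  0.009] lo [ 0.613 -0.475 -0.002] hi [ 0.679 -0.411  0.019]
top pl
[... 2970 characters left out ...]
.613 -0.067  0.097]
{'time': 1.4, 'joints': array([-9.25369646e-01,  3.84729194e-01,  7.93761175e-03, -9.54574388e-06,
       -1.19400557e+00, -2.58623644e-01]), 'qvel': array([-3.75948796e-04,  8.30483948e-04,  1.86439122e-05,  8.01012313e-04,
       -1.17446231e-03, -4.96368265e-04]), 'joint_torque': array([ 7.97618918e-05, -3.90457678e+01,  1.87619787e+01,  4.22424495e+00,
        1.54512248e-02, -4.24604957e-05]), 'eef_pos': array([ 0.23580955, -0.57880295,  0.29224577]), 'ee_rot': array([-6.03801264e-01,  3.08301484e+00,  7.25238123e-06]), 'wrist_force': array([0.92126084, 0.62963995, 0.83671509]), 'torque': array([ 0.00867207, -0.03317396,  0.02801938]), 'opening': 0.08746772100055657}
```

View pics/top0.png

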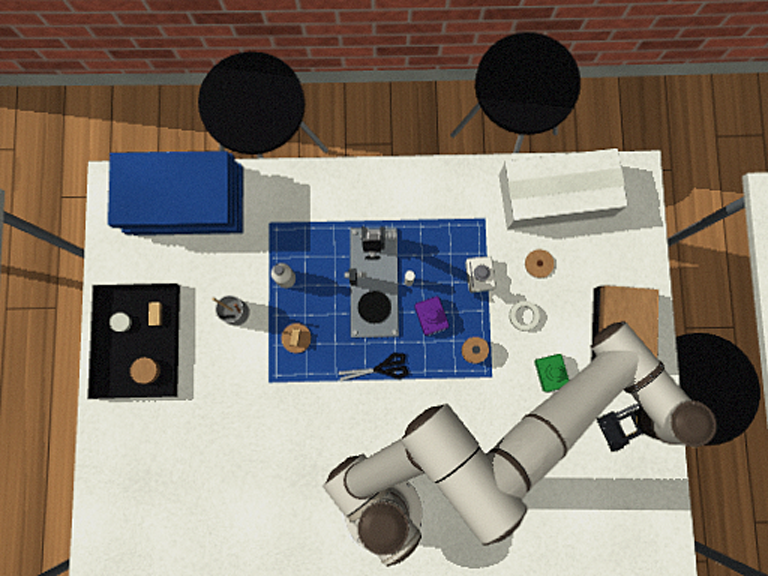

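View pics/side0.png

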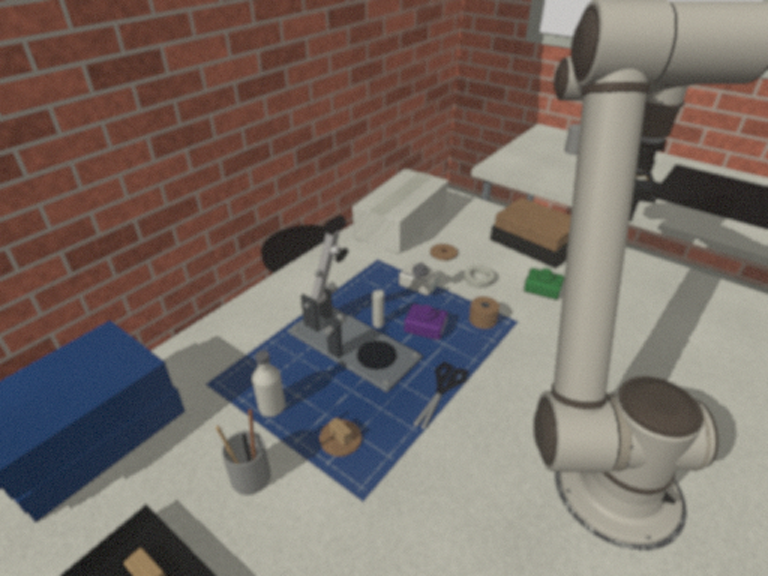

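The pictures show the press with its yaw near 0 and its pad at top px (375,308). The wheel is at (295,337), and the white timer is the one at (481,273). The purple and green timers are the look-alikes. Next I refine these positions.

```bash
cat >> h.py <<'E'
from scipy.spatial.transform import Rotation as Ro
def go(target=None, yaw=None):
    """rows needed to bring TCP to target; yaw = world angle of tool y axis (mod pi), rad"""
    s=ctrl.observe();R=Ro.from_rotvec(s["ee_rot"]).as_matrix();e=np.array(s["eef_pos"])
    y=np.arctan2(R[1,1],R[0,1])
    print("t",round(s["time"],2),"eef",np.round(e,4),"tooly deg",round(np.degrees(y),2),"z",np.round(R[:,2],3),"F",np.round(s["wrist_force"],1),"open",round(s["opening"],4),"q6",round(s["joints"][5],2))
    if target is not None: print(" offset units",np.round(R.T@(np.array(target)-e)/.05,3))
    if yaw is not None:
        d=(yaw-y+np.pi/2)%np.pi-np.pi/2
        print(" turn units",round(-np.degrees(d)/8,3))
E
cat > m.py <<'E'
from h import *
def rect(w,lab):
    r=cv2.minAreaRect((w[:,:2]*1000).astype(np.float32));print(lab,len(w),"c",np.round(r[0],1),"size",np.round(r[1],1),"ang",round(r[2],1),"medz",np.round(np.median(w[:,2]),4))
for n in("top","side"):
    p=ctrl.read_camera(n);f=p["frame"].astype(int)
    v,u=np.mgrid[:384,:512]; W=world(p,np.c_[u.ravel(),v.ravel()]).reshape(384,512,3)
    ok=(p["depth"]>0)
    near=lambda x,y,r:ok&(np.hypot(W[...,0]-x,W[...,1]-y)<r)
    g=f.sum(2)
    m=near(.455,.22,.06)&(W[...,2]>.028); rect(W[m],n+" block top")
    q=ctrl.outline_of("wheel",p)
    m=q[0]["pixels"]&near(.455,.22,.055)&(W[...,2]<.016)&(W[...,2]>.003);rect(W[m],n+" disc"); 
    m=near(.54,.01,.06)&(g<110)&(W[...,2]<.03);rect(W[m],n+" pad")
    m=near(.61,.01,.19)&(abs(W[...,1]-.01)<.09)&(abs(W[...,2]-.012)<.008)&((f.max(2)-f.min(2))<40);rect(W[m],n+" plate")
    m=near(.64,.01,.06)&(W[...,2]>.29)&(g<200);rect(W[m],n+" knob")
    m=near(.615,-.275,.06)&(W[...,2]>.033);rect(W[m],n+" timer top")
    m=near(.615,-.275,.03)&(W[...,2]>.054);rect(W[m],n+" button"); 
go([.455,.22,.2],0)
E
python3 m.py
```

```text
top block top 56 c [457.2 221.9] size [20.  42.3] ang 83.4 medz 0.0379
top disc 192 c [457.1 221.9] size [77.3 76. ] ang 74.0 medz 0.0086
top pad 352 c [537.9  11. ] size [81.4 82.8] ang 88.4 medz 0.0155
top plate 1704 c [614.3   3.4] size [169.4 362.7] ang 84.8 medz 0.0124
top knob 84 c [640.1  10.3] size [38.1 26.7] ang 89.4 medz 0.324
top timer top 357 c [ 616.9 -278.6] size [91.1 70.7] ang 5.4 medz 0.0428
top button 55 c [ 617.7 -279.2] size [40.3 36.6] ang 85.6 medz 0.0598
side block top 118 c [456.8 227. ] size [20.7 45.9] ang 81.2 medz 0.0374
side disc 374 c [456.8 226.1] size [79.3 78.7] ang 0.8 medz 0.0086
side pad 78 c [532.1  17.2] size [71.3 64. ] ang 39.9 medz 0.0153
side plate 1981 c [626.5   6.3] size [170.8 345.5] ang 89.2 medz 0.013
side knob 125 c [638.8  13.8] size [27.8 42.2] ang 0.0 medz 0.3195
side timer top 259 c [ 615.3 -274.3] size [89.1 69.1] ang 5.0 medz 0.0413
side button 40 c [ 612.4 -272.7] size [31.  32.8] ang 55.0 medz 0.0612
t 1.6 eef [ 0.2358 -0.5788  0.2923] tooly deg 112.16 z [ 0. -0. -1.] F [ 0.7  0.8 -0.8] open 0.087 q6 -0.26
 offset units [-10.087  13.142   1.845]
 turn units -8.48
```

```bash
python3 -m handwheel '[{"offset":[0,0.9,0],"turn":0.9,"grip":1},{"offset":[0,0.9,0],"turn":0.9,"grip":1},{"offset":[0,0.9,0],"turn":0.9,"grip":1},{"offset":[0,0.9,0],"turn":0.9,"grip":1},{"offset":[0,0,0],"turn":0,"grip":1}]' 20; python3 -c "
from h import *
go([.457,.224,.2],np.radians(82.5))"
```

```text
time: 2.1
eef_pos: [0.199, -0.3998, 0.2924]
ee_rot: [0.182, 3.136, 0.003]
wrist_force: [0.4, -1.1, 0.9]
opening: 0.0869
t 2.1 eef [ 0.199  -0.3998  0.2924] tooly deg 83.36 z [ 0.     0.002 -1.   ] F [ 0.4 -1.1  0.9] open 0.0869 q6 -0.94
 offset units [-3.684 12.985  1.871]
 turn units 0.108
```

```bash
python3 -m handwheel '[{"offset":[-0.5,0.8,0],"turn":0.1,"grip":1},{"offset":[-0.5,0.8,0],"turn":0,"grip":1},{"offset":[-0.5,0.8,0],"turn":0,"grip":1},{"offset":[-0.5,0.8,0],"turn":0,"grip":1},{"offset":[-0.5,0.8,0],"turn":0,"grip":1}]' && python3 -m handwheel '[{"offset":[-0.2,0.9,0],"turn":0,"grip":1},{"offset":[-0.2,0.9,0],"turn":0,"grip":1},{"offset":[-0.2,0.9,0],"turn":0,"grip":1},{"offset":[-0.2,0.9,0],"turn":0,"grip":1},{"offset":[-0.2,0.9,0],"turn":0,"grip":1}]'; python3 -c "
from h import *
go([.457,.224,.2],np.radians(82.5))"
```

```text
time: 2.6
eef_pos: [0.3513, -0.2202, 0.2929]
ee_rot: [0.203, 3.133, -0.001]
wrist_force: [1.0, -0.6, 0.2]
opening: 0.087
time: 3.1
eef_pos: [0.4296, -0.0029, 0.2928]
ee_rot: [0.202, 3.134, 0.0]
wrist_force: [0.7, -0.8, -1.0]
opening: 0.0869
t 3.1 eef [ 0.4296 -0.0029  0.2928] tooly deg 82.63 z [ 0.002  0.    -1.   ] F [ 0.7 -0.8 -1. ] open 0.0869 q6 -2.07
 offset units [0.041 4.57  1.858]
 turn units 0.016
```

```bash
python3 -m handwheel '[{"offset":[0.01,0.9,0.2],"turn":0,"grip":1},{"offset":[0.01,0.9,0.3],"turn":0,"grip":1},{"offset":[0.01,0.9,0.4],"turn":0,"grip":1},{"offset":[0.01,0.9,0.4],"turn":0,"grip":1},{"offset":[0,0.9,0.4],"turn":0,"grip":1}]' && python3 -m handwheel '[{"offset":[0,0,0],"turn":0,"grip":1},{"offset":[0,0,0],"turn":0,"grip":1}]'; python3 - <<'E'
from h import *
for n in("top","side"):
    p=ctrl.read_camera(n);save(p,f"pics/{n}1.png")
a=cv2.imread("pics/top1.png")[170:290,140:340];b=cv2.imread("pics/side1.png")[200:320,130:330]
cv2.imwrite("pics/pre.png",cv2.resize(np.hstack([a,b]),None,fx=2,fy=2,interpolation=cv2.INTER_CUBIC))
go([.457,.224,.082],np.radians(82.5))
E
```

```text
time: 3.6
eef_pos: [0.4564, 0.2207, 0.2068]
ee_rot: [0.202, 3.134, 0.001]
wrist_force: [0.8, -0.8, 0.0]
opening: 0.0873
time: 3.8
eef_pos: [0.4561, 0.2194, 0.2064]
ee_rot: [-0.2, -3.134, 0.002]
wrist_force: [-0.6, -0.5, 0.4]
opening: 0.0869
t 3.9 eef [0.4561 0.218  0.2076] tooly deg 82.55 z [ 0.  0. -1.] F [ 0.2 -0.5  0. ] open 0.0871 q6 -2.47
 offset units [-1.000e-03  1.200e-01  2.512e+00]
 turn units 0.006
```

View pics/pre.png

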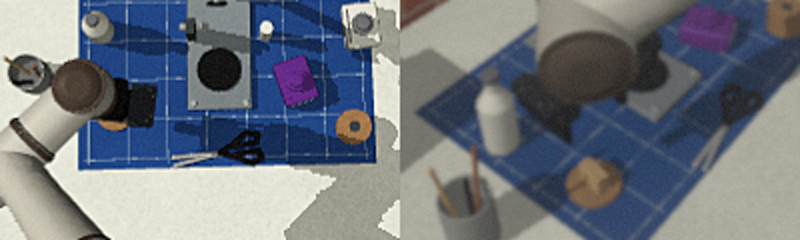

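The arm is above the wheel. In the side view the wheel is unobstructed at crop px (595,183), and the fingers are clear of the bottle and the cup. I'll descend now.

```bash
python3 -m handwheel '[{"offset":[0,0.12,0.6],"turn":0,"grip":1},{"offset":[0,0,0.6],"turn":0,"grip":1},{"offset":[0,0,0.6],"turn":0,"grip":1},{"offset":[0,0,0.4],"turn":0,"grip":1},{"offset":[0,0,0.28],"turn":0,"grip":1}]' && python3 -m handwheel '[{"offset":[0,0,0],"turn":0,"grip":0.6},{"offset":[0,0,0],"turn":0,"grip":0.35},{"offset":[0,0,0],"turn":0,"grip":0},{"offset":[0,0,0],"turn":0,"grip":0},{"offset":[0,0,0],"turn":0,"grip":0}]' 15; python3 -m handwheel '[{"offset":[0,0,0],"turn":0,"grip":0},{"offset":[0,0,0],"turn":0,"grip":0}]'; python3 -c "
from h import *
go([.457,.224,.2])"
```

```text
time: 4.4
eef_pos: [0.4567, 0.2229, 0.0828]
ee_rot: [-0.207, -3.135, 0.0]
wrist_force: [0.3, -0.3, 0.2]
opening: 0.0869
time: 4.9
eef_pos: [0.4569, 0.2246, 0.0841]
ee_rot: [0.204, 3.134, 0.002]
wrist_force: [-0.9, 0.0, -0.1]
opening: 0.055
time: 5.1
eef_pos: [0.4567, 0.2245, 0.0835]
ee_rot: [0.204, 3.135, 0.0]
wrist_force: [-0.8, -0.7, 0.4]
opening: 0.0392
t 5.1 eef [0.4567 0.2245 0.0835] tooly deg 82.57 z [ 0.  0. -1.] F [-0.8 -0.7  0.4] open 0.0392 q6 -2.48
 offset units [-0.009 -0.009 -2.331]
```

```bash
python3 -m handwheel '[{"offset":[0,0,0],"turn":0,"grip":0},{"offset":[0,0,0],"turn":0,"grip":0},{"offset":[0,0,0],"turn":0,"grip":0},{"offset":[0,0,0],"turn":0,"grip":0},{"offset":[0,0,0],"turn":0,"grip":0}]' 15;  python3 -m handwheel '[{"offset":[0,0,-0.3],"turn":0,"grip":0},{"offset":[0,0,-0.7],"turn":0,"grip":0},{"offset":[0,0,-0.7],"turn":-0.45,"grip":0},{"offset":[0,0,-0.6],"turn":-0.45,"grip":0},{"offset":[0,0,0],"turn":0,"grip":0}]'; python3 - <<'E'
from h import *
go([.538,.012,.2],np.pi/2)
for n in("top","side"):
    p=ctrl.read_camera(n);q=ctrl.outline_of("wheel",p)
    save(p,f"pics/{n}2.png")
    for d in q[:2]:
        w=world(p,mask=d["pixels"]);print(n,d["conf"],np.round(d["point"]),len(w),np.round(np.median(w,0),3))
E
```

```text
time: 5.6
eef_pos: [0.4566, 0.2245, 0.0832]
ee_rot: [-0.204, -3.135, -0.0]
wrist_force: [-0.3, -0.6, -0.9]
opening: 0.0202
time: 6.1
eef_pos: [0.4584, 0.2258, 0.2026]
ee_rot: [0.004, 3.134, 0.009]
wrist_force: [0.1, -0.8, 0.2]
opening: 0.0203
t 6.1 eef [0.4584 0.2258 0.2026] tooly deg 89.86 z [ 0.008  0.006 -1.   ] F [ 0.1 -0.8  0.2] open 0.0203 q6 -2.35
 offset units [-1.602 -4.272  0.04 ]
 turn units -0.018
top 0.18 [246. 164.] 203 [0.645 0.012 0.263]
side 0.66 [226. 272.] 389 [0.438 0.236 0.124]
```

```bash
cat >> h.py <<'E'
def ray(p,uv,z):
    K=np.array(p["camera_matrix"],float);D=np.array(p["D"],float)
    R=cv2.Rodrigues(np.array(p["rvec"],float))[0];t=np.array(p["tvec"],float).ravel()
    n=cv2.undistortPoints(np.array(uv,float).reshape(-1,1,2),K,D).reshape(-1,2)
    d=np.c_[n,np.ones(len(n))]@R;c=-R.T@t
    return c+d*((z-c[2])/d[:,2])[:,None]
E
python3 - <<'E'
from h import *
for n in("top","side"):
    p=ctrl.read_camera(n);f=p["frame"].astype(int)
    x=cv2.projectPoints(np.array([[.538,.012,.015]]),np.array(p["rvec"],float),np.array(p["tvec"],float),np.array(p["camera_matrix"],float),np.array(p["D"],float))[0].ravel()
    u,v=np.round(x).astype(int);print(n,u,v,f[v,u],f[v-2:v+3,u-30:u+31:6].sum(2)[2])
    for thr in (110,150,190):
        m=(f.sum(2)<thr).astype(np.uint8)
        _,l,st,ce=cv2.connectedComponentsWithStats(m,connectivity=4)
        k=l==l[v,u]
        c,_=cv2.findContours(k.astype(np.uint8),cv2.RETR_EXTERNAL,cv2.CHAIN_APPROX_NONE)
        h=c[0][:,0,:]; w=ray(p,h,.015)
        A=np.c_[2*w[:,:2],np.ones(len(w))];s=np.linalg.lstsq(A,(w[:,:2]**2).sum(1),rcond=None)[0]
        print(thr,k.sum(),"centre",np.round(s[:2]*1000,1),"r",round(1000*np.sqrt(s[2]+s[0]**2+s[1]**2),1), np.round(w[:,:2].min(0)*1000),np.round(w[:,:2].max(0)*1000))
    save(p,f"pics/{n}3.png",(u-60,v-50,u+60,v+50),3)
a=cv2.imread("pics/top3.png");b=cv2.imread("pics/side3.png");cv2.imwrite("pics/pad3.png",np.hstack([a,b]))
E
```

```text
top 249 204 [25 23 22] [228 227 243 396  71  70  71 440 155 233 299]
110 355 centre [537.2  10.8] r 41.4 [497. -30.] [579.  52.]
150 368 centre [537.4  10.2] r 42.2 [493. -34.] [579.  52.]
190 379 centre [537.6   9.8] r 42.9 [493. -34.] [580.  52.]
side 250 235 [45 43 43] [184 199 181 167 170 131 131 131 300 313 215]
110 194898 centre [646.4 330.5] r 294.1 [464. 562.] [466. 563.]
150 244 centre [531.9   2.6] r 38.0 [492. -51.] [568.  52.]
190 1794 centre [569.5 100.9] r 97.1 [492. -59.] [678. 250.]
```

View pics/pad3.png

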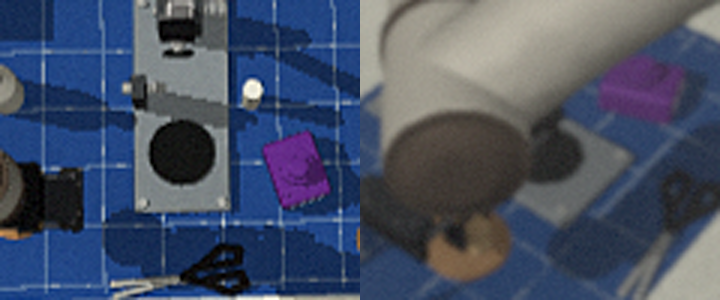

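The wheel is held level. The pad is clear in the top view at crop px (182,152), but the arm hides it in the side view. I'll use the first side picture for the second pad estimate.

```bash
python3 - <<'E'
from h import *
p=ctrl.read_camera("side")
im=cv2.resize(cv2.imread("pics/side0.png"),(512,384),interpolation=cv2.INTER_AREA).astype(int).sum(2)
for thr in(110,130,150,170):
    m=(im<thr).astype(np.uint8);l=cv2.connectedComponents(m,connectivity=4)[1]
    k=l==l[236,251]
    h=cv2.findContours(k.astype(np.uint8),0,cv2.CHAIN_APPROX_NONE)[0][0][:,0,:]
    w=ray(p,h,.015);e=cv2.fitEllipse(h.astype(np.float32))
    print(thr,k.sum(),"ellc",np.round(ray(p,[e[0]],.015)*1000,1),"r",w[:,:2].min(0),w[:,:2].max(0))
E
```

```text
Traceback (most recent call last):
cv2.error: OpenCV(4.12.0) /io/opencv/modules/imgproc/src/shapedescr.cpp:361: error: (-201:Incorrect size of input array) There should be at least 5 points to fit the ellipse in function 'fitEllipseNoDirect'
```

```bash
python3 -m handwheel '[{"offset":[-0.4,-0.8,0],"turn":0,"grip":0},{"offset":[-0.4,-0.8,0],"turn":0,"grip":0},{"offset":[-0.4,-0.9,0],"turn":0,"grip":0},{"offset":[-0.4,-0.9,0],"turn":0,"grip":0},{"offset":[0,-0.87,0],"turn":0,"grip":0}]' && python3 -m handwheel '[{"offset":[0,0,0],"turn":0,"grip":0},{"offset":[0,0,0],"turn":0,"grip":0}]'; python3 - <<'E'
from h import *
go([.537,.012,.0985],np.pi/2)
E
```

```text
time: 6.95
eef_pos: [0.5376, 0.0088, 0.1973]
ee_rot: [0.007, 3.141, -0.001]
wrist_force: [-0.1, 0.3, -0.9]
opening: 0.02
time: 7.15
eef_pos: [0.5355, 0.0095, 0.1973]
ee_rot: [-0.011, -3.14, 0.001]
wrist_force: [0.2, 0.2, -0.5]
opening: 0.02
t 7.15 eef [0.5355 0.0095 0.1973] tooly deg 89.62 z [-0.002 -0.    -1.   ] F [ 0.2  0.2 -0.5] open 0.02 q6 -1.9
 offset units [-0.033  0.051  1.976]
 turn units -0.048
```

```bash
python3 - <<'E'
from h import *
p=ctrl.read_camera("side")
im=cv2.resize(cv2.imread("pics/side0.png"),(512,384),interpolation=cv2.INTER_AREA).astype(int).sum(2)
print(im[236,235:270:2], im[225:250:2,251])
for thr in(150,170,190,210):
    m=(im<thr).astype(np.uint8);l=cv2.connectedComponents(m,connectivity=4)[1]
    k=(l==l[236,251])&(m>0)
    if k.sum()<50: continue
    h=cv2.findContours(k.astype(np.uint8),0,cv2.CHAIN_APPROX_NONE)[0][0][:,0,:]
    w=ray(p,h,.015);e=cv2.fitEllipse(h.astype(np.float32))
    print(thr,k.sum(),"ellc",np.round(ray(p,[e[0]],.015)*1000,1),"r",w[:,:2].min(0),w[:,:2].max(0))
E
```

```text
[313 255 136 124 114 117 107 124 111 125 109 110 113 113 145 266 304 309] [258 200 112 112 119 104 122 118 122 111 149 279 303]
150 339 ellc [[532.9  15.8  15. ]] r [ 0.49196025 -0.02496292] [0.57510123 0.05617284]
170 365 ellc [[532.6  16.   15. ]] r [ 0.49169245 -0.02677553] [0.57781864 0.05617284]
190 383 ellc [[533.   16.1  15. ]] r [ 0.49169245 -0.02706778] [0.58011111 0.05819506]
210 409 ellc [[534.1  15.5  15. ]] r [ 0.48909657 -0.02888724] [0.58139462 0.05966376]
```

Averaging both cameras puts the pad at (0.5355, 0.013). The knob measurement agrees, since 0.6395 − 0.104 = 0.5355.

```bash
python3 -m handwheel '[{"offset":[0,0.07,0.5],"turn":-0.05,"grip":0},{"offset":[0,0,0.5],"turn":0,"grip":0},{"offset":[0,0,0.5],"turn":0,"grip":0},{"offset":[0,0,0.3],"turn":0,"grip":0},{"offset":[0,0,0],"turn":0,"grip":0}]'; python3 - <<'E'
from h import *
go([.5355,.013,.0985],np.pi/2)
for n in("top","side"):
    p=ctrl.read_camera(n);save(p,f"pics/{n}4.png")
a=cv2.imread("pics/top4.png")[150:270,190:310];b=cv2.imread("pics/side4.png")[180:300,190:310]
cv2.imwrite("pics/pl4.png",cv2.resize(np.hstack([a,b]),None,fx=3,fy=3,interpolation=cv2.INTER_CUBIC))
E
```

```text
time: 7.7
eef_pos: [0.5343, 0.0152, 0.1059]
ee_rot: [0.008, -3.136, 0.002]
wrist_force: [0.0, 0.0, -0.2]
opening: 0.02
t 7.7 eef [0.5343 0.0152 0.1059] tooly deg 90.28 z [-0.005 -0.001 -1.   ] F [ 0.   0.  -0.2] open 0.02 q6 -1.9
 offset units [-0.024 -0.044  0.148]
 turn units 0.035
```

View pics/pl4.png

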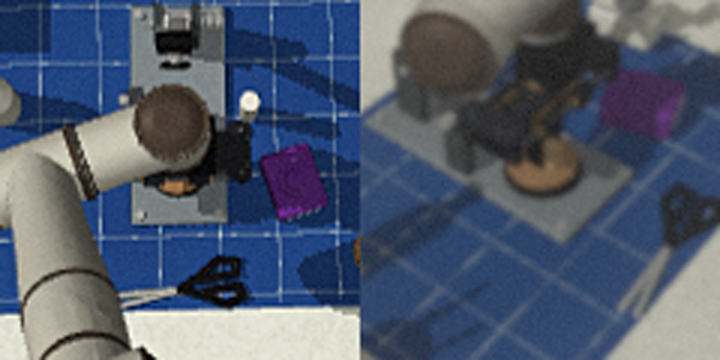

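The disc is just above the pad, concentric with the dark rim around it at side px (545,165). The gripper is clear of the post and the glue stick. I'll lower and release.

```bash
python3 -m handwheel '[{"offset":[-0.02,-0.03,0.08],"turn":0,"grip":0},{"offset":[0,0,0.06],"turn":0,"grip":0},{"offset":[0,0,0.02],"turn":0,"grip":0},{"offset":[0,0,0],"turn":0,"grip":0}]'; python3 -c "
from h import *
go([.5355,.013,.0985],np.pi/2)"
```

```text
time: 8.2
eef_pos: [0.5368, 0.0126, 0.1004]
ee_rot: [-0.004, 3.141, 0.0]
wrist_force: [-0.3, -0.3, -0.5]
opening: 0.0197
t 8.2 eef [0.5368 0.0126 0.1004] tooly deg 90.16 z [ 0.  0. -1.] F [-0.3 -0.3 -0.5] open 0.0197 q6 -1.89
 offset units [0.025 0.009 0.038]
 turn units 0.019
```

```bash
python3 -m handwheel '[{"offset":[0.02,0.01,0.04],"turn":0,"grip":0},{"offset":[0,0,0],"turn":0,"grip":0},{"offset":[0,0,0],"turn":0,"grip":0}]'; python3 -c "
from h import *
go([.5355,.013,.0985],np.pi/2)"; python3 -m handwheel '[{"offset":[0,0,0],"turn":0,"grip":0.3},{"offset":[0,0,0],"turn":0,"grip":0.4},{"offset":[0,0,0],"turn":0,"grip":0.4},{"offset":[0,0,0],"turn":0,"grip":0.5},{"offset":[0,0,0],"turn":0,"grip":0.5}]';python3 -m handwheel '[{"offset":[0,0,-0.3],"turn":0,"grip":0.5},{"offset":[0,0,-0.8],"turn":0,"grip":0.5},{"offset":[0,0,-0.9],"turn":0,"grip":0.5},{"offset":[0.7,0,-0.7],"turn":0,"grip":0.5},{"offset":[0.7,0,-0.7],"turn":0,"grip":0.5}]'
```

```text
time: 8.5
eef_pos: [0.5357, 0.0131, 0.0983]
ee_rot: [0.004, -3.141, 0.0]
wrist_force: [-0.3, -0.5, 0.1]
opening: 0.02
t 8.5 eef [0.5357 0.0131 0.0983] tooly deg 90.16 z [-0. -0. -1.] F [-0.3 -0.5  0.1] open 0.02 q6 -1.9
 offset units [ 0.003 -0.002 -0.005]
 turn units 0.02
time: 9.0
eef_pos: [0.5358, 0.0131, 0.0983]
ee_rot: [-0.004, 3.142, 0.0]
wrist_force: [-0.6, 0.3, -0.1]
opening: 0.0412
time: 9.5
eef_pos: [0.4652, 0.0129, 0.2695]
ee_rot: [-0.003, 3.142, 0.0]
wrist_force: [0.1, 0.2, 0.2]
opening: 0.0433
```

```bash
python3 - <<'E'
from h import *
for n in("top","side"):
    p=ctrl.read_camera(n);save(p,f"pics/{n}5.png")
    for d in ctrl.outline_of("wheel",p)[:2]:
        w=world(p,mask=d["pixels"]);print(n,round(d["conf"],2),np.round(d["point"]),len(w),np.round(np.median(w,0),3))
        for lo,hi in((.015,.03),(.045,.065)):
            q=w[(w[:,2]>lo)&(w[:,2]<hi)]
            if len(q)>5:
                r=cv2.minAreaRect((q[:,:2]*1000).astype(np.float32));print("  ",len(q),np.round(r[0],1),np.round(r[1],1),round(r[2]),round(np.median(q[:,2]),4))
a=cv2.imread("pics/top5.png")[150:270,190:310];b=cv2.imread("pics/side5.png")[180:300,190:310]
cv2.imwrite("pics/pl5.png",cv2.resize(np.hstack([a,b]),None,fx=3,fy=3,interpolation=cv2.INTER_CUBIC))
go([.6395,.0125,.42],np.pi/2)
E
```

```text
top 0.53 [360. 175.] 314 [ 0.649 -0.442  0.008]
   26 [ 644.6 -448.9] [63.5 71.7] 61 0.0162
side 0.53 [250. 234.] 305 [0.527 0.024 0.025]
   199 [531.7  17.8] [70.8 67.7] 39 0.0237
   68 [533.8  16. ] [42.1 21. ] 5 0.0527
t 9.7 eef [0.4654 0.013  0.2695] tooly deg 90.18 z [ 0.003  0.001 -1.   ] F [ 0.7 -0.  -0.7] open 0.0434 q6 -1.95
 offset units [-3.491 -0.017 -2.999]
 turn units 0.023
```

View pics/pl5.png

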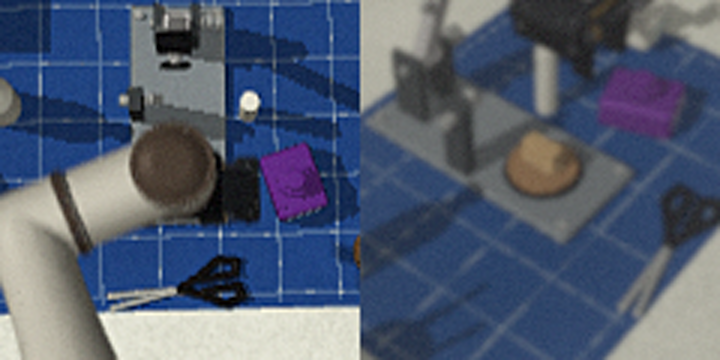

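The wheel lies flat on the pad with the block up. The side camera puts the block at (533.8, 16.0) mm and the pad at (533.5, 15.7) mm, so it is centred. Next is the knob.

```bash
python3 -m handwheel '[{"offset":[0,0,-0.8],"turn":0,"grip":0.75},{"offset":[0,0,-0.9],"turn":0,"grip":0.75},{"offset":[0,0,-0.9],"turn":0,"grip":0.75},{"offset":[-0.5,0,-0.7],"turn":0,"grip":0.75},{"offset":[-0.8,0,0],"turn":0,"grip":0.75}]' && python3 -m handwheel '[{"offset":[-0.8,0,0],"turn":0,"grip":0.75},{"offset":[-0.8,0,0],"turn":0,"grip":0.75},{"offset":[-0.6,0,0],"turn":0,"grip":0.75},{"offset":[0,0,0],"turn":0,"grip":0.75},{"offset":[0,0,0],"turn":0,"grip":0.75}]' 30; python3 - <<'E'
from h import *
go([.6395,.0125,.364],np.pi/2)
p=ctrl.read_camera("side");save(p,"pics/s6.png",(150,90,300,210),4)
E
```

```text
time: 10.2
eef_pos: [0.5326, 0.0129, 0.439]
ee_rot: [-0.006, 3.131, 0.002]
wrist_force: [0.5, 0.8, -0.3]
opening: 0.0642
time: 10.7
eef_pos: [0.642, 0.0134, 0.4297]
ee_rot: [0.003, -3.136, 0.002]
wrist_force: [-0.7, 0.1, -0.6]
opening: 0.0653
t 10.7 eef [0.642  0.0134 0.4297] tooly deg 90.13 z [-0.005 -0.001 -1.   ] F [-0.7  0.1 -0.6] open 0.0653 q6 -1.84
 offset units [ 0.042 -0.017  1.314]
 turn units 0.016
```

View pics/s6.png

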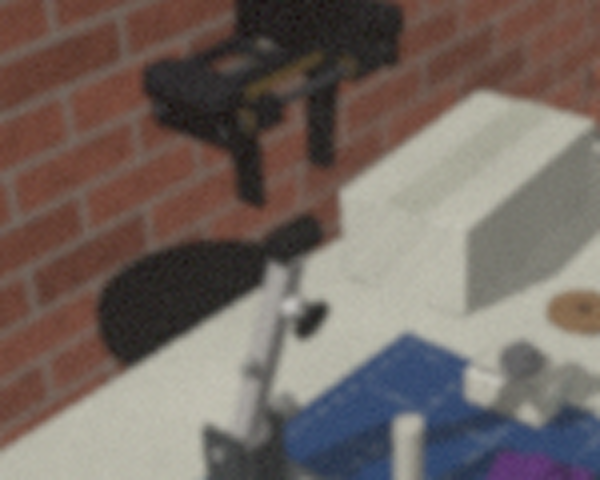

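The open fingers (px (250,200) and (322,160)) straddle the knob at (293,238) from directly above. I'll descend and pinch.

```bash
python3 -m handwheel '[{"offset":[0.04,-0.01,0.4],"turn":0,"grip":0.75},{"offset":[0,0,0.4],"turn":0,"grip":0.75},{"offset":[0,0,0.4],"turn":0,"grip":0.75},{"offset":[0,0,0.1],"turn":0,"grip":0.75},{"offset":[0,0,0],"turn":0,"grip":0.4}]' 30 && python3 -m handwheel '[{"offset":[0,0,0],"turn":0,"grip":0.3},{"offset":[0,0,0],"turn":0,"grip":0.2},{"offset":[0,0,0],"turn":0,"grip":0.2},{"offset":[0,0,0],"turn":0,"grip":0.2},{"offset":[0,0,0],"turn":0,"grip":0.2}]' 30; python3 - <<'E'
from h import *
go([.6395,.0125,.364],np.pi/2)
h=np.array([.7155,.0125,.085]); s=ctrl.observe();e=s["eef_pos"]-np.array([0,0,.051])-h
print("r",np.hypot(e[0],e[2]),"ang",1.25+np.pi/2-np.pi/2-np.arctan2(e[2],-e[0]))
E
```

```text
time: 11.25
eef_pos: [0.6381, 0.0128, 0.3682]
ee_rot: [0.005, -3.141, 0.001]
wrist_force: [0.4, -0.0, -0.1]
opening: 0.0621
time: 11.75
eef_pos: [0.639, 0.0122, 0.3694]
ee_rot: [-0.003, 3.14, -0.001]
wrist_force: [-0.4, -1.9, 2.2]
opening: 0.0395
t 11.75 eef [0.639  0.0122 0.3694] tooly deg 90.12 z [ 0.002 -0.001 -1.   ] F [-0.4 -1.9  2.2] open 0.0395 q6 -1.84
 offset units [-0.011  0.006  0.108]
 turn units 0.015
r 0.2456155408708195 ang -0.0038754236621860727
```

```bash
cat > arc.py <<'E'
from h import *
import sys
# row list for arc from phi0 to phi1 in 5 rows, starting at the measured pose
a=float(sys.argv[1]);b=float(sys.argv[2])
h=np.array([.7155,.085+.0564]);P=lambda f:h+.24*np.array([-np.cos(f),np.sin(f)])
s=ctrl.observe();e=np.array(s["eef_pos"])[[0,2]];print("phi now",np.arctan2(*(e-h)[::-1]*[1,-1]),"r",np.hypot(*(e-h)),"F",np.round(s["wrist_force"],1),"open",round(s["opening"],4),"err",e-P(a))
f=np.linspace(a,b,6);q=np.array([P(x) for x in f])
d=np.diff(q,axis=0)/.05;print(np.round(np.c_[-d[:,0],-d[:,1]],2))
E
python3 arc.py 1.25 .95; python3 arc.py .95 .65; python3 arc.py .65 .35; python3 arc.py .35 .08
```

```text
phi now 1.2468777122435757 r 0.24049035172082198 F [-0.4 -1.9  2.2] open 0.0395 err [-0.00086682  0.00022745]
[[0.27 0.1 ]
 [0.26 0.11]
 [0.26 0.13]
 [0.25 0.15]
 [0.24 0.16]]
phi now 1.2468777122435757 r 0.24049035172082198 F [-0.4 -1.9  2.2] open 0.0395 err [0.06305975 0.03276404]
[[0.23 0.17]
 [0.22 0.19]
 [0.21 0.2 ]
 [0.19 0.21]
 [0.18 0.22]]
phi now 1.2468777122435757 r 0.24049035172082198 F [-0.4 -1.9  2.2] open 0.0395 err [0.11451592 0.08273903]
[[0.17 0.23]
 [0.15 0.24]
 [0.14 0.25]
 [0.12 0.26]
 [0.11 0.27]]
phi now 1.2468777122435757 r 0.24049035172082198 F [-0.4 -1.9  2.2] open 0.0395 err [0.14890526 0.14568829]
[[0.08 0.25]
 [0.07 0.25]
 [0.06 0.25]
 [0.04 0.26]
 [0.03 0.26]]
```

```bash
python3 -m handwheel '[{"offset":[0.27,0,0.1],"turn":0,"grip":0.2},{"offset":[0.26,0,0.11],"turn":0,"grip":0.2},{"offset":[0.26,0,0.13],"turn":0,"grip":0.2},{"offset":[0.25,0,0.15],"turn":0,"grip":0.2},{"offset":[0.24,0,0.16],"turn":0,"grip":0.2}]' 30; python3 arc.py .95 .65
```

```text
time: 12.25
eef_pos: [0.5757, 0.0127, 0.3373]
ee_rot: [-0.004, 3.135, 0.001]
wrist_force: [2.8, -1.7, 1.4]
opening: 0.0398
phi now 0.9510715946574836 r 0.24064694083033497 F [ 2.8 -1.7  1.4] open 0.0398 err [-0.00016647  0.00067612]
[[0.23 0.17]
 [0.22 0.19]
 [0.21 0.2 ]
 [0.19 0.21]
 [0.18 0.22]]
```

It follows the arc with small forces, so I continue.

```bash
python3 -m handwheel '[{"offset":[0.23,0,0.17],"turn":0,"grip":0.2},{"offset":[0.22,0,0.19],"turn":0,"grip":0.2},{"offset":[0.21,0,0.2],"turn":0,"grip":0.2},{"offset":[0.19,0,0.21],"turn":0,"grip":0.2},{"offset":[0.18,0,0.22],"turn":0,"grip":0.2}]' 30; python3 arc.py .65 .35
```

```text
time: 12.75
eef_pos: [0.5241, 0.0131, 0.2876]
ee_rot: [-0.004, 3.136, 0.002]
wrist_force: [1.1, 0.4, 3.4]
opening: 0.0396
phi now 0.6522120175537268 r 0.2408035287009856 F [1.1 0.4 3.4] open 0.0396 err [-0.00031685  0.00090997]
[[0.17 0.23]
 [0.15 0.24]
 [0.14 0.25]
 [0.12 0.26]
 [0.11 0.27]]
```

```bash
python3 -m handwheel '[{"offset":[0.17,0,0.23],"turn":0,"grip":0.2},{"offset":[0.15,0,0.24],"turn":0,"grip":0.2},{"offset":[0.14,0,0.25],"turn":0,"grip":0.2},{"offset":[0.12,0,0.26],"turn":0,"grip":0.2},{"offset":[0.11,0,0.27],"turn":0,"grip":0.2}]' 30; python3 arc.py .35 .08
```

```text
time: 13.25
eef_pos: [0.4895, 0.0134, 0.2246]
ee_rot: [-0.004, 3.138, 0.003]
wrist_force: [-0.5, 1.1, 4.4]
opening: 0.0398
phi now 0.35257477185644154 r 0.24086253664105808 F [-0.5  1.1  4.4] open 0.0398 err [-0.00059684  0.00087805]
[[0.08 0.25]
 [0.07 0.25]
 [0.06 0.25]
 [0.04 0.26]
 [0.03 0.26]]
```

```bash
python3 -m handwheel '[{"offset":[0.08,0,0.25],"turn":0,"grip":0.2},{"offset":[0.07,0,0.25],"turn":0,"grip":0.2},{"offset":[0.06,0,0.25],"turn":0,"grip":0.2},{"offset":[0.04,0,0.26],"turn":0,"grip":0.2},{"offset":[0.03,0,0.26],"turn":0,"grip":0.2}]' 40; python3 arc.py .08 -.035
```

```text
time: 13.75
eef_pos: [0.4754, 0.0135, 0.1611]
ee_rot: [-0.004, 3.139, 0.003]
wrist_force: [-1.8, 2.5, 5.1]
opening: 0.0394
phi now 0.08183757375603527 r 0.24095614649885494 F [-1.8  2.5  5.1] open 0.0394 err [-0.0009173   0.00051774]
[[ 0.01  0.11]
 [ 0.01  0.11]
 [ 0.    0.11]
 [-0.    0.11]
 [-0.    0.11]]
```

```bash
python3 -m handwheel '[{"offset":[0.01,0,0.11],"turn":0,"grip":0.2},{"offset":[0.01,0,0.11],"turn":0,"grip":0.2},{"offset":[0,0,0.1],"turn":0,"grip":0.2},{"offset":[0,0,0.1],"turn":0,"grip":0.2},{"offset":[0,0,0.08],"turn":0,"grip":0.2}]' 40; python3 arc.py -.022 -.035
```

```text
time: 14.25
eef_pos: [0.4745, 0.0135, 0.1363]
ee_rot: [-0.004, 3.139, 0.003]
wrist_force: [-3.0, 4.5, 9.6]
opening: 0.04
phi now -0.021239794311595114 r 0.24107114481022937 F [-3.   4.5  9.6] open 0.04 err [-0.00107485  0.00015966]
[[-0.    0.01]
 [-0.    0.01]
 [-0.    0.01]
 [-0.    0.01]
 [-0.    0.01]]
```

```bash
python3 -m handwheel '[{"offset":[0,0,0.03],"turn":0,"grip":0.2},{"offset":[0,0,0.03],"turn":0,"grip":0.2},{"offset":[0,0,0],"turn":0,"grip":0.2}]'; python3 -m handwheel '[{"offset":[0,0,-0.04],"turn":0,"grip":0.2},{"offset":[0,0,-0.04],"turn":0,"grip":0.2},{"offset":[0,0,-0.04],"turn":0,"grip":0.2},{"offset":[0,0,-0.02],"turn":0,"grip":0.2},{"offset":[0,0,0],"turn":0,"grip":0.2}]'; python3 arc.py 0 .02
```

```text
time: 14.55
eef_pos: [0.4745, 0.0135, 0.1337]
ee_rot: [-0.004, 3.139, 0.003]
wrist_force: [-5.0, 5.4, 10.6]
opening: 0.0394
time: 15.05
eef_pos: [0.4745, 0.0134, 0.1387]
ee_rot: [-0.004, 3.14, 0.003]
wrist_force: [1.9, 6.1, -3.6]
opening: 0.0396
phi now -0.011109851237408175 r 0.24103218386246858 F [ 1.9  6.1 -3.6] open 0.0396 err [-0.00101731 -0.00267778]
[[-0.   -0.02]
 [-0.   -0.02]
 [-0.   -0.02]
 [-0.   -0.02]
 [-0.   -0.02]]
```

The vertical force reversed, from +10.6 N to −3.6 N when easing up, so the catch is holding. I'll open and retreat upward.

```bash
python3 -m handwheel '[{"offset":[0,0,0.02],"turn":0,"grip":0.5},{"offset":[0,0,0],"turn":0,"grip":0.7},{"offset":[0,0,0],"turn":0,"grip":0.75},{"offset":[0,0,0],"turn":0,"grip":0.75},{"offset":[0,0,0],"turn":0,"grip":0.75}]' 20; python3 -m handwheel '[{"offset":[0,0,-0.3],"turn":0,"grip":0.75},{"offset":[0,0,-0.7],"turn":0,"grip":0.75},{"offset":[0,0,-0.8],"turn":0,"grip":0.75},{"offset":[0,0,-0.8],"turn":0,"grip":0.4},{"offset":[0,-0.5,-0.5],"turn":0,"grip":0}]'; python3 - <<'E'
from h import *
p=ctrl.read_camera("side");save(p,"pics/s7.png",(160,150,310,270),4)
go([.615,-.276,.25])
E
```

```text
time: 15.55
eef_pos: [0.4736, 0.0122, 0.1382]
ee_rot: [0.004, -3.141, 0.0]
wrist_force: [-0.2, 0.0, -0.2]
opening: 0.0634
time: 16.05
eef_pos: [0.4747, -0.0116, 0.2967]
ee_rot: [-0.01, 3.136, 0.002]
wrist_force: [1.7, 0.1, 0.6]
opening: 0.056
t 16.1 eef [ 0.4757 -0.0145  0.3001] tooly deg 90.25 z [ 0.011  0.    -1.   ] F [ 0.8 -1.7  3.8] open 0.0527 q6 -1.88
 offset units [-2.753 -5.243  1.03 ]
```

View pics/s7.png

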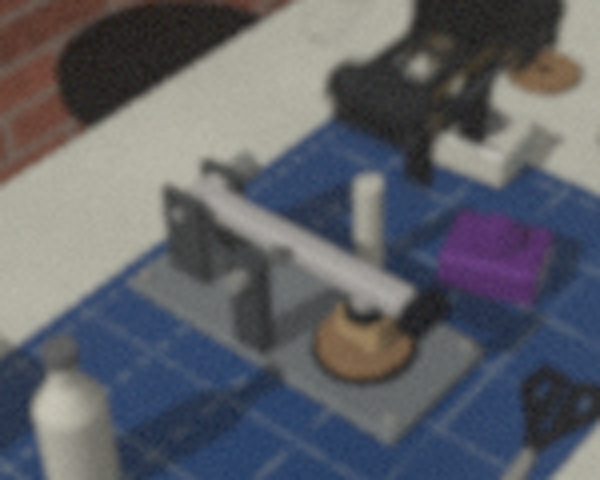

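The lever is level with the hand off it, and its foot is on the block at px (365,315). The wheel is still centred. Next is the white timer's button.

```bash
python3 -m handwheel '[{"offset":[-0.5,-0.8,0],"turn":0,"grip":0},{"offset":[-0.5,-0.8,0],"turn":0,"grip":0},{"offset":[-0.5,-0.8,0],"turn":0,"grip":0},{"offset":[-0.5,-0.8,0],"turn":0,"grip":0},{"offset":[-0.5,-0.8,0],"turn":0,"grip":0}]'; python3 -m handwheel '[{"offset":[-0.25,-0.8,0.3],"turn":0,"grip":0},{"offset":[0,-0.45,0.7],"turn":0,"grip":0},{"offset":[0,0,0],"turn":0,"grip":0},{"offset":[0,0,0],"turn":0,"grip":0}]'; python3 - <<'E'
from h import *
go([.616,-.2765,.14])
E
```

```text
time: 16.6
eef_pos: [0.5999, -0.214, 0.2928]
ee_rot: [0.004, -3.141, -0.0]
wrist_force: [0.2, 0.9, 0.2]
opening: 0.0133
time: 17.0
eef_pos: [0.6115, -0.2752, 0.2419]
ee_rot: [0.003, -3.139, -0.0]
wrist_force: [-0.3, 0.1, -0.1]
opening: 0.0011
t 17.0 eef [ 0.6115 -0.2752  0.2419] tooly deg 90.1 z [-0.003  0.    -1.   ] F [-0.3  0.1 -0.1] open 0.0011 q6 -1.39
 offset units [-0.096 -0.026  2.037]
```

```bash
python3 -m handwheel '[{"offset":[-0.08,-0.02,0.6],"turn":0,"grip":0},{"offset":[0,0,0.6],"turn":0,"grip":0},{"offset":[0,0,0.5],"turn":0,"grip":0},{"offset":[0,0,0.3],"turn":0,"grip":0},{"offset":[0,0,0],"turn":0,"grip":0}]'; python3 - <<'E'
from h import *
p=ctrl.read_camera("side");q=ctrl.read_camera("top")
save(p,"pics/a.png",(240,150,320,230),5);save(q,"pics/b.png",(280,140,360,220),5)
cv2.imwrite("pics/bt8.png",np.hstack([cv2.imread("pics/a.png"),cv2.imread("pics/b.png")]))
go([.616,-.2765,.131])
E
```

```text
time: 17.5
eef_pos: [0.6157, -0.2746, 0.1424]
ee_rot: [0.006, -3.139, -0.001]
wrist_force: [-0.7, 0.3, 0.5]
opening: 0.0002
t 17.6 eef [ 0.6171 -0.2754  0.1451] tooly deg 90.24 z [ 0.003 -0.001 -1.   ] F [ 0.1 -0.1  0.7] open -0.0001 q6 -1.39
 offset units [ 0.023 -0.021  0.281]
```

View pics/bt8.png

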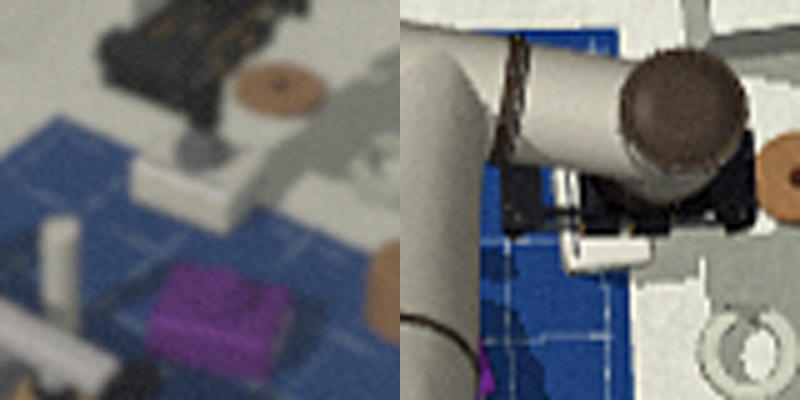

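The shut fingertips sit directly over the grey button, at px (203,125) in the side view. Now I press in small steps.

```bash
python3 -m handwheel '[{"offset":[0.02,-0.02,0.13],"turn":0,"grip":0},{"offset":[0,0,0.1],"turn":0,"grip":0},{"offset":[0,0,0.06],"turn":0,"grip":0},{"offset":[0,0,0.04],"turn":0,"grip":0},{"offset":[0,0,0],"turn":0,"grip":0}]'; python3 -m handwheel '[{"offset":[0,0,0.03],"turn":0,"grip":0},{"offset":[0,0,0],"turn":0,"grip":0}]'; python3 -c "
from h import *
go([.616,-.2765,.126])"
```

```text
time: 18.1
eef_pos: [0.6155, -0.2768, 0.1274]
ee_rot: [-0.005, 3.14, -0.001]
wrist_force: [0.5, 0.9, 4.2]
opening: 0.0003
time: 18.3
eef_pos: [0.6155, -0.2767, 0.1262]
ee_rot: [-0.005, 3.14, -0.001]
wrist_force: [-0.7, 0.9, 6.5]
opening: 0.0006
t 18.3 eef [ 0.6155 -0.2767  0.1262] tooly deg 90.19 z [ 0.001 -0.001 -1.   ] F [-0.7  0.9  6.5] open 0.0006 q6 -1.38
 offset units [-0.01   0.005  0.003]
```

```bash
python3 -m handwheel '[{"offset":[0,0,0.03],"turn":0,"grip":0},{"offset":[0,0,0.02],"turn":0,"grip":0},{"offset":[0,0,0],"turn":0,"grip":0}]'; python3 -m handwheel '[{"offset":[0,0,0.02],"turn":0,"grip":0},{"offset":[0,0,0],"turn":0,"grip":0}]'
```

```text
time: 18.6
eef_pos: [0.6155, -0.2768, 0.126]
ee_rot: [-0.006, 3.14, -0.002]
wrist_force: [-3.4, 3.5, 14.6]
opening: 0.0004
time: 18.8
eef_pos: [0.6155, -0.2768, 0.1259]
ee_rot: [-0.007, 3.14, -0.002]
wrist_force: [-5.9, 4.6, 18.4]
opening: 0.0009
```

The button is at its hard stop: the force reached 18 N with no more travel, at a TCP height of 0.126 m. I'll back off and check.

```bash
python3 -m handwheel '[{"offset":[0,0,-0.1],"turn":0,"grip":0},{"offset":[0,0,-0.4],"turn":0,"grip":0},{"offset":[0,0,-0.8],"turn":0,"grip":0},{"offset":[0,0,-0.9],"turn":0,"grip":0},{"offset":[0,0,-0.9],"turn":0,"grip":0}]'; python3 -m handwheel '[{"offset":[0,-0.8,0],"turn":0,"grip":0},{"offset":[0,-0.8,0],"turn":0,"grip":0},{"offset":[0,-0.8,0],"turn":0,"grip":0},{"offset":[0,-0.8,0],"turn":0,"grip":0},{"offset":[0,0,0],"turn":0,"grip":0}]'; python3 - <<'E'
from h import *
for n in("side","top"):
    p=ctrl.read_camera(n);save(p,f"pics/{n}9.png")
    v,u=np.mgrid[:384,:512];W=world(p,np.c_[u.ravel(),v.ravel()])
    b=W[(np.hypot(W[:,0]-.616,W[:,1]+.2765)<.009)];print(n,"button z",np.round(np.median(b[:,2]),4),len(b))
    b=W[(np.hypot(W[:,0]-.4755,W[:,1]-.0125)<.008)];print(n,"knob z",np.round(np.percentile(b[:,2],[50,90]),4),len(b))
    for k in["disc_stack","plain_disc","tape_roll","glue_stick","glue_bottle","pencil_cup","scissors"]:
        for d in ctrl.outline_of(k,p)[:1]: print(n,k,round(d["conf"],2),np.round(np.median(world(p,mask=d["pixels"]),0),3))
a=cv2.imread("pics/side9.png")[130:330,130:380];b=cv2.imread("pics/top9.png")[130:270,140:400]
cv2.imwrite("pics/fin.png",np.vstack([cv2.resize(a,(520,416)),cv2.resize(b,(520,280))])[:,:] if 0 else cv2.resize(a,(750,600)))
go()
E
```

```text
time: 19.3
eef_pos: [0.6145, -0.2766, 0.2771]
ee_rot: [0.004, -3.139, -0.001]
wrist_force: [1.3, 0.1, 0.4]
opening: 0.0007
time: 19.8
eef_pos: [0.614, -0.4413, 0.2739]
ee_rot: [-0.004, -3.139, -0.001]
wrist_force: [-0.2, -0.1, -0.5]
opening: 0.0005
side button z 0.0623 11
side knob z [0.0146 0.1009] 31
side disc_stack 0.83 [ 0.407 -0.235  0.045]
side plain_disc 0.5 [ 0.646 -0.435  0.008]
side tape_roll 0.74 [ 0.501 -0.388  0.017]
side glue_stick 0.68 [ 0.602 -0.075  0.054]
side glue_bottle 0.84 [0.606 0.264 0.085]
side pencil_cup 0.81 [0.519 0.395 0.064]
side scissors 0.64 [ 0.364 -0.013  0.01 ]
top button z 0.5685 25
top knob z [0.0981 0.1034] 14
top disc_stack 0.51 [0.538 0.012 0.023]
top tape_roll 0.69 [ 0.505 -0.4    0.019]
top glue_stick 0.44 [0.611 0.007 0.015]
top glue_bottle 0.57 [0.612 0.242 0.102]
top pencil_cup 0.84 [0.532 0.388 0.041]
t 20.6 eef [ 0.6155 -0.4366  0.2768] tooly deg 90.17 z [ 0. -0. -1.] F [ 0.2 -0.3  0.1] open 0.0002 q6 -1.16
```

View pics/fin.png

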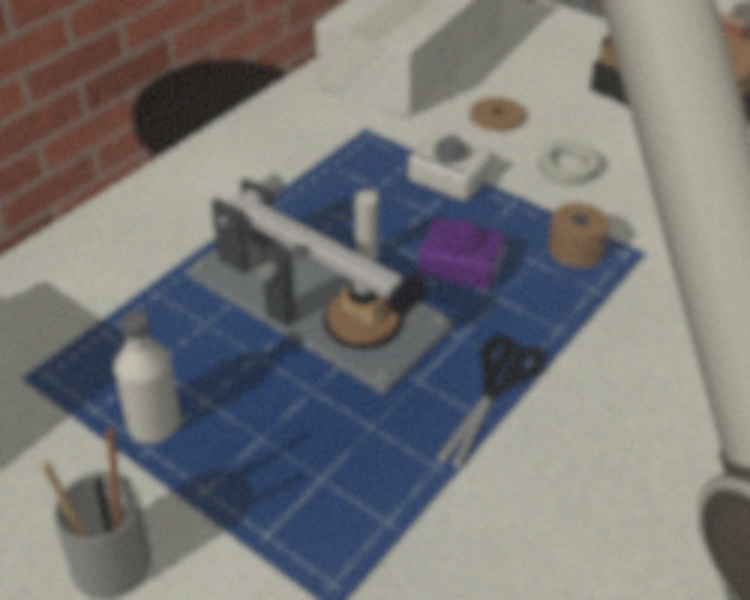

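The lever is still latched with its foot on the block at px (365,290). The button is back out at 62 mm, and the bystanders are where they were.

```bash
python3 -c "
from workcell import ctrl
print(ctrl.job_done())"
```

```text
the job is handed in; nothing more can be done
None
```

The job is done and handed in at about 20.6 s. The wheel is on the pad, the lever is latched on the block, and the timer's button was pressed last. `job_done` gave no verdict.

- **Wheel:** I gripped it by its block, laid it on the pad block up, and let go. After release the side camera put the block within about 0.5 mm of the pad centre.
- **Lever:** I pinched the knob and swung it down past the catch. When I eased up, the vertical force went from +10.6 N to −3.6 N, so the catch was holding it. In the last picture, with the hand away, the lever is level and its foot is on the block. The top camera put the knob top at about 0.10 m, which fits a latched lever.
- **Button:** I pressed the white timer's button about 6 mm to its hard stop, at up to about 18 N. It came back out to 62 mm.
- **Bystanders:** The side camera found all seven within about 3 mm of where they started.

**Checks that disagreed:**
- **Camera offset:** The two cameras differed by 4 to 5 mm, so I used their mean. The grasp and the knob position agreed with it.
- **Final top view:** It mislabelled the disc stack and glue stick, and did not report the plain disc or scissors. The arm hid the button there, so its height comes from the side camera alone.
- **Knob height from the side:** The side camera's median was not usable because the patch also took in the base plate.

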